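# Pull the vacuum filter's cover down evenly

### The arm

A 6-joint arm with a two-finger parallel gripper is mounted at the origin on a cart in front of the work surface, level with it; the furniture and walls round the work are solid. World frame = base frame: x ahead of the robot, y to its left, z up, the work surface at z = 0. Lengths are in m, angles in rad, forces in N, time in s.
With the tool pointing down it reaches from about 0.35 to 0.85 m from the base axis. Payload 8.1 kg.
Tool frame: the origin (TCP) lies midway between the tips of the shut fingers; the grasp point (between the pads) lies behind it (bot.hold_point_z is the z of the grasp point in the tool frame, in m); z points along the fingers, y is the line along which they close (so a half turn about z gives the same grasp; the last joint's range is limited). The gripper opens to 85 mm and grips with 20 to 120 N. Pads are 22 mm wide; open, the fingers measure 114 mm over their backs; the gripper's body (76 mm by 85 mm) begins 54 mm behind the grasp point. The pads swing forward as they close: fully open they stand 13 mm farther back than shut.
Start: joints at [1.204, 0.13, 1.488, -0, 1.523, -0.085], TCP at [0.167, 0.576, 0.231] pointing down, gripper open.
Joint ranges: [-2.96, 2.96], [-0.89, 2.26], [0.02, 2.5], [-1.34, 4.48], [0, 2.73], [-2.66, 2.66]. Speed limits (rad/s): [2.39, 2.39, 2.79, 3.14, 3.14, 3.14].

### API

Orientations are given as a unit quaternion [w, x, y, z].
In Python, from plant import bot gives the robot as it stands.
- The arm moves only by the tool arm_command, never from a script. Its argument "motion" is one flat list of numbers, 7 for each row, row after row: the finger opening in mm, from 0 to 85.4, then the shift along the tool's x, y, z in mm, then the turn, a rotation vector about the tool's x, y, z in rad. A call has 1 to 20 rows; each row shifts and turns the commanded pose from where the row before left it, along the tool's axes as they then stand; what a row does not reach is not made up. A row lasts 1/8 s, in which the tool goes at most 62.5 mm and 10.7 degrees, less where a joint would pass 70% of its speed; a pose out of reach is approached as far as the arm can. A call is refused whole if a number of a shift passes 62.5 or a number of a turn 0.188, either way. A call with a gripper value outside its range is refused whole. The fingers move at their own pace and stop on an object; "newtons" is the grip in N (left out, the last holds). Time passes only in rows, so rows that do not move let the fingers close. It gives the time, the measured TCP pose, the force, the opening and the grip force at its end, in the units of the state.
- bot.get_obs(): the state, without advancing time (a new reading comes with each control period).
- bot.capture(name): name is "scene" or "top"; returns (picture, depth): 384x512x3 uint8, blue, green, red; 384x512 float32, m along the optical axis (not along the pixel's ray), 0 where there is no reading.
- bot.camera_info(name): a dict with "fx", "fy", "cx", "cy" (pixels), "rvec" (rotation vector, rad) and "tvec" (3), from world to camera coordinates, as OpenCV has them. Camera axes: x right, y down, z forward; pixel columns grow to the right and rows downward; lengths in m; the calibration is good to about 2 mm. A picture is of the moment at which its call begins. camera_info takes no time and is no camera call.
- bot.close_job(): hands the job in; it is judged then, once.
Trained networks look in the newest picture that a camera, given by its name, has taken for a name from the list of things; names that differ only in an ending like _2 or _b are one class to them, and where a whole thing is asked for, a point or a joint stands for the part that bears it (a point fixed in the world has none). Each returns a list of dicts, best first, with "score" (0 to 1); they miss things now and then, are a little off and sometimes report something else, mostly with a low value. They report only what shows in the picture. A call takes as long as a camera call.
- bot.recognise(camera, thing): "pixel" ([row, column] in pixels, amid what is visible of it).
- bot.outline_of(camera, thing): "region" (384x512 bool, what is visible of it) and "pixel" ([row, column] in pixels, amid what is visible of it).
- bot.mark_of(camera, thing): "pixel" ([row, column] in pixels: a listed point, or the origin of a listed thing).
The state is a dict: "t": time; "joints": joint angles; "dq": joint speeds; "effort": joint torques, N m; "ee_pos": TCP position; "tcp_rot": TCP orientation; "wrist_force": force on the tool from outside, world axes, zero at the start; "moment": the same for the moment, N m; "opening": finger opening in m; "grip_force": force on a finger pad.
Only numpy, scipy, OpenCV 4.12 (cv2) and the standard library are available. Lean on these libraries where they do the work, as an engineer would, in place of code of your own. Each camera call takes 0.05 s, during which the arm holds its last target. There are 200 camera calls.

### The job

The bench's vacuum filter has a new element and its square cover lies loose on the foam seal, its four knurled knobs only just started: tighten it down evenly. Work crosswise, a knob and then the one diagonally opposite: first take all four some 1.5 to 2 mm down, then go round crosswise again until the cover has landed on the hard filter frame and each knob is snug. Never let one corner get more than 3 mm lower than the opposite one, do not overtighten any knob, and leave the other things where they are.

Things in the scene. Friction and masses are not known exactly. Their poses are not given: they have to be found in the camera images.
- vac_unit: low grey metal cabinet of the bench's vacuum unit, 380 x 666 mm, 118 mm tall, fixed along the front edge of the bench; the filter and small things stand on its flat top; origin under its middle on the bench
- housing: square filter housing of grey metal, fixed on top of the vacuum unit; base plate 210 mm, rim 190 x 190 mm at 62 mm above its origin, hose spigots out of its left and right side (to 121 mm from the middle, 32 mm up); origin under its middle, z up. Four studs at x, y = +-55 mm in its frame carry the knobs a (+,+), b (-,+), c (-,-), d (+,-)
- frame_mid (a point): nominal middle of the rigid white filter frame between rim and cover, 70 mm above the housing's origin. The cover lands on it under each knob. Filter frames differ in thickness: the cover lands 1.6 to 4.0 mm below its starting height, which cannot be measured, only felt. Springy foam (up to 5 N a knob) holds the cover up until then
- cover: plain aluminium plate, 176 x 176 x 6 mm, loose on the studs (14 mm holes, 10 mm studs), lying on the foam, its underside 73 mm above the housing's origin at the start; origin at the middle of its underside, z up. A black indicator disc, 30 mm across, stands 9 mm above the plate in its middle
- knob_a: round knurled black knob, diagonally across from knob_c; origin on its axis in its underside, z up. From there a sprung steel collar, 30 mm across, and a neck go up 9 mm, then the knurled grip, 34 mm across, to the flat top at 30 mm. All four knobs are alike; at the start they are 0.1 to 0.9 mm clear of the cover. Grip across the knurling at any yaw
- knob_b: the same knob, diagonally across from knob_d. All four: turning clockwise seen from above screws the knob down 2.23 mm per radian (quick thread, 14 mm a turn), so let the gripper sink with it; it stays where it is left. The cover lands after 0.8 to 2.4 rad in all, for the four knobs within about 0.35 rad of each other
- knob_c: the same knob, diagonally across from knob_a. All four: the moment about the knob's axis is 0.1 to 0.2 N m until the cover has landed under it, then passes 0.23 N m. Its sprung collar then builds up force, some 12 N per 0.1 rad: 0.2 rad more is snug, over 0.4 rad overtight. The moment sags when the turning stops: read it at once
- knob_d: the same knob, diagonally across from knob_b
- label_roll: white roll of labels on end, 72 mm across, 52 mm tall, right of the filter; origin under its middle; a bystander, not to be moved
- marker: black and white marker pen, 138 x 17 mm, lying behind the filter; origin under its middle; a bystander, not to be moved
- cutter: red box cutter, 172 x 18 x 20 mm, lying left of the filter; origin under its middle; a bystander, not to be moved
- notes: block of yellow sticky notes, 75 x 76 x 26 mm, at the left rear of the vacuum unit; origin under its middle; a bystander, not to be moved
- tags: banded pile of hang tags, 91 x 56 x 19 mm, at the right rear of the vacuum unit; origin under its middle; a bystander, not to be moved
- terminal: black handheld terminal, 149 x 72 x 23 mm, lying on the bench at the right; origin under its middle; a bystander, not to be moved
- carton: small taped brown carton, 89 x 120 x 58 mm, on the bench at the right rear; origin under its middle; a bystander, not to be moved

How it is judged:
By the outcome, as a careful person would: the job done as asked, in the order asked, and still so for the second after the job is handed in, with the robot touching nothing.
It also fails if it takes over 72 s, if anything falls off the work surface, if the arm or the gripper's body presses on something with over 40 N, if the wrist force passes 120 N, or if a joint passes its speed limit or range.

## Working session

There is one attempt and no reset: what is moved stays moved. The work goes in short steps, Python scripts to look and compute and a tool call to move; the robot and the scene stay as the last step left them, time stands still between calls to the robot, and variables do not carry over. Pictures are saved under pics/ and viewed, at most 10 in all, crops included, and the job is handed in when it is done.

Besides the shell and the picture viewer there is one more tool, called after "Emit:" as name(argument=value, ...), one argument or row to a line, values as JSON. arm_command: Moves the arm, as the interface text tells. Its arguments: {"type":"object","properties":{"motion":{"type":"array"},"newtons":{"type":"number"}},"required":["motion"]}

```bash
mkdir -p pics; ls; cat > h.py <<'E'
import numpy as np, cv2
from plant import bot
def cam(n):
    c=bot.camera_info(n);R=cv2.Rodrigues(np.array(c["rvec"],float))[0];return c,R,np.array(c["tvec"],float).ravel()
def ray(n,px,z):
    "world point of pixel [row,col] at height z"
    c,R,t=cam(n);d=R.T@np.array([(px[1]-c["cx"])/c["fx"],(px[0]-c["cy"])/c["fy"],1]);o=-R.T@t
    return o+d*(z-o[2])/d[2]
def cloud(n,depth):
    c,R,t=cam(n);v,u=np.mgrid[:384,:512]
    p=np.stack([(u-c["cx"])/c["fx"]*depth,(v-c["cy"])/c["fy"]*depth,depth],-1)
    return (p-t)@R
E
python3 - <<'E'
from h import *
for n in("top","scene"):
    im,d=bot.capture(n);cv2.imwrite(f"pics/{n}0.png",im);np.save(f"/tmp/{n}.npy",d)
    P=cloud(n,d)
    for th in("housing","cover","knob_a","label_roll","cutter","marker","frame_mid"):
        try:
            for r in bot.mark_of(n,th)[:5]:
                p=np.array(r["pixel"]);i=np.round(p).astype(int);print(n,th,round(r["score"],2),p.round(1),P[i[0],i[1]].round(4) if (0<=i[0]<384 and 0<=i[1]<512) else None)
        except Exception as e: print(n,th,e)
print(bot.get_obs(),bot.hold_point_z)
E
```

```text
pics
top cover 0.66 [205.3 228.1] [0.5078 0.0185 0.2081]
top knob_a 0.7 [223.2 206.2] [0.46   0.0779 0.2238]
top knob_a 0.6 [189.5 208. ] [0.5488 0.0708 0.228 ]
top knob_a 0.5 [220.3 252.5] [ 0.4653 -0.0463  0.2283]
top knob_a 0.43 [181.  247.2] [ 0.5708 -0.0351  0.2288]
top label_roll 0.81 [214.8 290.7] [ 0.4782 -0.1601  0.118 ]
top cutter 0.84 [214.1 177.9] [0.4879 0.1665 0.1368]
top cutter 0.72 [166.7 135. ] [0.6261 0.2885 0.1424]
top marker 0.65 [158.9 235. ] [ 0.6436 -0.0008  0.1375]
scene housing 0.64 [205.1 232.8] [4.629e-01 4.000e-04 1.975e-01]
scene housing 0.34 [169.5 250.1] [ 0.5728 -0.0268  0.2314]
scene cover 0.62 [156.6 163.8] [0.6175 0.2782 0.1412]
scene cover 0.56 [193.1 232.7] [0.4989 0.009  0.2046]
scene knob_a 0.65 [169.7 216.2] [0.5546 0.0751 0.2251]
scene knob_a 0.62 [209.7 248.6] [ 0.4474 -0.0523  0.2164]
scene knob_a 0.58 [177.4 249.4] [ 0.5561 -0.0273  0.2178]
scene label_roll 0.8 [221.7 286.4] [ 0.4552 -0.1626  0.1699]
scene label_roll 0.36 [177. 251.] [ 0.5541 -0.034   0.2233]
scene label_roll 0.32 [258.2 358.1] [ 0.4541 -0.4067  0.016 ]
scene cutter 0.7 [200.8 185.6] [0.4791 0.161  0.1299]
scene cutter 0.61 [179.8 251.1] [ 0.56   -0.0323  0.1959]
scene marker 0.55 [167.7 248.6] [ 0.5857 -0.0205  0.221 ]
{'t': 0.8, 'joints': array([ 1.20356705e+00,  1.30369276e-01,  1.48815895e+00, -4.38647968e-06,
        1.52301685e+00, -8.54056987e-02]), 'dq': array([-0.0013372 , -0.00061681,  0.00025115, -0.00069917, -0.00227511,
        0.00039588]), 'effort': array([ 6.09071267e-04, -5.69263065e+01, -5.00836658e+01, -7.41346253e-05,
        9.05658035e-04, -4.13322027e-06]), 'ee_pos': array([0.16685497, 0.57635284, 0.23133316]), 'tcp_rot': array([7.47276018e-06, 1.40445819e-01, 9.90088365e-01, 2.26901834e-05]), 'wrist_force': array([ 0.23580092, -0.78998976, -0.39420456]), 'moment': array([ 0.01426974, -0.02102935, -0.00205365]), 'grip_force': 0.0, 'opening': 0.08517723332584809} -0.0187
```

```bash
python3 - <<'E'
from h import *
im=cv2.imread("pics/top0.png")
cv2.imwrite("pics/crop0.png",cv2.resize(im[130:260,110:330],None,fx=3.6,fy=3.6,interpolation=cv2.INTER_CUBIC))
d=np.load("/tmp/top.npy");P=cloud("top",d)
m=((P[...,2]>.219)&(P[...,2]<.236)&(d>0)).astype(np.uint8)
n,l,s,c=cv2.connectedComponentsWithStats(m)
for i in range(1,n):
    if s[i,4]>20:
        q=P[l==i];e=cv2.minEnclosingCircle(np.argwhere(l==i)[:,::-1].astype(np.float32))
        print(s[i],c[i].round(1),q.mean(0).round(4),np.median(q[:,2]).round(4),"ray",ray("top",c[i][::-1],.2275).round(4), "circ",e)
# rim / cover edges
m=((P[...,2]>.19)&(P[...,2]<.203)).astype(np.uint8)
q=P[m>0];q=q[(abs(q[:,0]-.5)<.15)&(abs(q[:,1]-.02)<.12)]
print("coverrect",cv2.minAreaRect((q[:,:2]*1000).astype(np.float32)))
c=bot.camera_info("top");print(c)
for r in bot.outline_of("top","knob_a")[:6]:
    g=np.argwhere(r["region"]);print(r["score"],len(g),g.mean(0),g.min(0),g.max(0))
E
```

```text
[ 2 17 24  5 75] [14.2 18.8] [1.0383 0.6032 0.2272] 0.2273 ray [1.0381 0.6031 0.2275] circ ((13.5, 19.0), 11.543496131896973)
[457  17   6  62 162] [459.6  48.2] [ 0.9256 -0.6291  0.2276] 0.2278 ray [ 0.9255 -0.6291  0.2275] circ ((460.5, 47.5), 30.536962509155273)
[52 18 16  3 35] [58.9 18.7] [1.037  0.4797 0.2244] 0.2244 ray [1.0356 0.4784 0.2275] circ ((59.46666717529297, 19.0), 7.53343391418457)
[70 18 22  3 46] [79.8 18.8] [1.0358 0.4217 0.2233] 0.2228 ray [1.0339 0.4202 0.2275] circ ((80.5, 18.5), 10.511998176574707)
[461  95  20 289 798] [470.2 239.9] [ 0.4023 -0.6291  0.2275] 0.2275 ray [ 0.3994 -0.6291  0.2275] circ ((470.0, 239.0), 144.22215270996094)
[240 175  13  13 128] [246.  180.9] [ 0.5712 -0.0325  0.2276] 0.2279 ray [ 0.5712 -0.0325  0.2275] circ ((246.0, 181.0), 6.403224468231201)
[200 180  13  13 132] [205.9 185.9] [0.5602 0.0765 0.2267] 0.2269 ray [0.5601 0.0764 0.2275] circ ((206.0, 185.81817626953125), 6.54619026184082)
[245 215  13  13 128] [251.  221.2] [ 0.4621 -0.0435  0.2272] 0.2274 ray [ 0.4621 -0.0435  0.2275] circ ((251.0, 221.0), 6.403224468231201)
[204
[... 206 characters left out ...]
3 ray [0.4329 0.4128 0.2275] circ ((79.0, 237.0), 9.219644546508789)
[ 70 240  10   7  27] [ 74.9 242.6] [0.4152 0.4282 0.234 ] 0.2344 ray [0.415  0.4305 0.2275] circ ((74.5, 243.0), 5.4084272384643555)
coverrect ((511.57086181640625, 16.93975830078125), (176.48924255371094, 176.40591430664062), 5.655129909515381)
{'fx': 490.6276159438656, 'fy': 490.6276159438656, 'cx': 250.33987414695915, 'cy': 186.50237568116736, 'rvec': array([ 2.15688815, -2.20456289,  0.07791241]), 'tvec': array([-0.03064032,  0.57219735,  1.51186913])}
0.69 127 [226.22834646 210.85826772] [220 205] [232 217]
0.67 138 [221.10144928 251.02898551] [215 245] [227 257]
0.6 134 [181.08208955 246.1119403 ] [175 240] [187 252]
```

View pics/crop0.png

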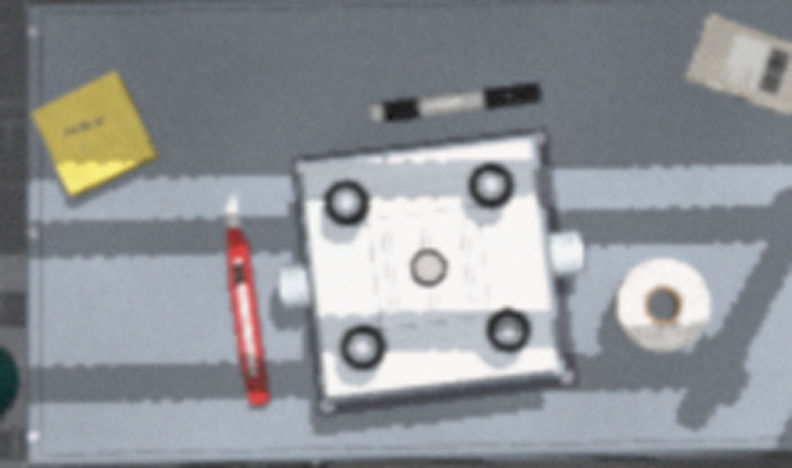

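View pics/scene0.png

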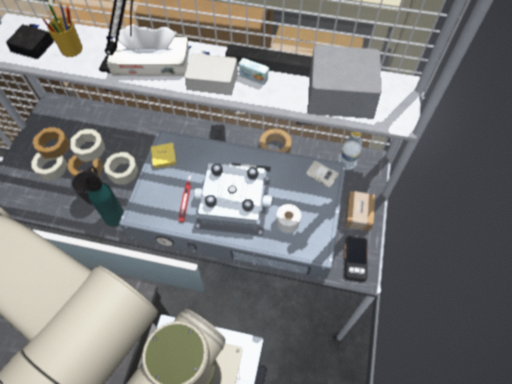

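The pictures show four knobs at full-image pixels (181,246), (186,206), (221,251) and (226,210). They sit on a square whose diagonals match. The roll, cutter and marker are all lower than the knob tops.

```bash
cat >> h.py <<'E'
from scipy.spatial.transform import Rotation as Ro
C=np.array([.51125,.0165]);u=np.array([.0598,-.04905]);v=np.array([.04905,.06])
K={1:C+u,2:C+v,3:C-v,4:C-u}   # diagonals 4-1 and 2-3
def pose():
    o=bot.get_obs();q=o["tcp_rot"];return np.array(o["ee_pos"]),Ro.from_quat([q[1],q[2],q[3],q[0]]),o
def plan(way,op,p=None,R=None,sn=.5):
    "way: list of (x,y,z,turn about tool z,rows); prints rows in tool axes"
    if p is None: p,R,_=pose()
    out=[]
    for x,y,z,a,n in way:
        p0=p.copy();T=np.array([x,y,z])
        for i in range(n):
            d=R.inv().apply(p0+(T-p0)*(i+1)/n-p)*1000
            d=np.round(d/sn)*sn;r=round(a/n,2)
            out.append([op,*[float(k) for k in d],0,0,r]);p=p+R.apply(d/1000);R=R*Ro.from_rotvec([0,0,r])
    print([int(k) if k==int(k) else k for row in out for k in row]);print("end",p.round(4));return p,R
def st():
    p,R,o=pose()
    y=R.as_matrix()
    print("t",round(o["t"],2),"p",p.round(4),"yaw",np.arctan2(y[1,0],y[0,0]).round(3),"tilt",y[:2,2].round(4),"F",o["wrist_force"].round(1),"Ftool",R.inv().apply(o["wrist_force"]).round(1),"M",o["moment"].round(3),"op",round(o["opening"]*1000,1),"g",round(o["grip_force"],1),"j6",round(o["joints"][5],2))
E
python3 - <<'E'
from h import *
plan([(.22,.5,.26,0,2),(*K[4],.25,0,11),(*K[4],.25,0,1)],60)
st()
E
```

```text
[60, -36, -29.5, -14.5, 0, 0, 0, 60, -36.5, -29, -14, 0, 0, 0, 60, -31, -32, 1, 0, 0, 0, 60, -31.5, -32, 1, 0, 0, 0, 60, -31, -32.5, 0.5, 0, 0, 0, 60, -31, -32, 1, 0, 0, 0, 60, -31.5, -32, 1, 0, 0, 0, 60, -31, -32, 1, 0, 0, 0, 60, -31, -32, 0.5, 0, 0, 0, 60, -31.5, -32, 1, 0, 0, 0, 60, -31, -32.5, 1, 0, 0, 0, 60, -31.5, -32, 1, 0, 0, 0, 60, -31, -32, 1, 0, 0, 0, 60, 0, 0, 0, 0, 0, 0]
end [0.4515 0.0655 0.2498]
t 0.85 p [0.1668 0.5764 0.2313] yaw 2.86 tilt [0. 0.] F [-0.2  0.3 -0.2] Ftool [0.3 0.2 0.2] M [0.06  0.035 0.024] op 85.0 g 0.0 j6 -0.09
```

Emit:
arm_command(
  motion=[60,-36,-29.5,-14.5,0,0,0,60,-36.5,-29,-14,0,0,0,60,-31,-32,1,0,0,0,60,-31.5,-32,1,0,0,0,60,-31,-32.5,0.5,0,0,0,60,-31,-32,1,0,0,0,60,-31.5,-32,1,0,0,0,60,-31,-32,1,0,0,0,60,-31,-32,0.5,0,0,0,60,-31.5,-32,1,0,0,0,60,-31,-32.5,1,0,0,0,60,-31.5,-32,1,0,0,0,60,-31,-32,1,0,0,0,60,0,0,0,0,0,0],
  newtons=50,
)

```text
t: 2.6
ee_pos: [0.4523, 0.0632, 0.2497]
tcp_rot: [0.0, 0.142, 0.99, -0.0]
wrist_force: [0.0, 0.8, 0.4]
opening: 0.0602
grip_force: 0.0
```

```bash
python3 - <<'E'
from h import *
st()
E
```

```text
t 2.6 p [0.4523 0.0632 0.2497] yaw 2.856 tilt [-0.0001 -0.0006] F [0.  0.8 0.4] Ftool [ 0.2  0.8 -0.4] M [-0.013  0.022  0.028] op 60.2 g 0.0 j6 -1.26
```

Emit:
arm_command(
  motion=[60,0,0,10,0,0,0,60,0,0,5,0,0,0],
)

```text
t: 2.85
ee_pos: [0.4507, 0.0665, 0.2337]
tcp_rot: [-0.001, 0.14, 0.99, 0.0]
wrist_force: [0.4, -0.1, -0.2]
opening: 0.06
grip_force: 0.0
```

```bash
python3 - <<'E'
from h import *
st()
plan([(*K[4],.2,0,2)],60)
E
```

```text
t 2.85 p [0.4507 0.0665 0.2337] yaw 2.861 tilt [-0.0012  0.0002] F [ 0.4 -0.1 -0.2] Ftool [-0.4  0.1  0.2] M [ 0.028  0.019 -0.045] op 60.0 g 0.0 j6 -1.26
[60, -0.5, -0.5, 17, 0, 0, 0, 60, -0.5, 0, 16.5, 0, 0, 0]
end [0.4515 0.0658 0.2002]
```

Emit:
arm_command(
  motion=[60,0,0,12,0,0,0,60,0,0,12,0,0,0,60,0,0,11,0,0,0,60,0,0,0,0,0,0,40,0,0,0,0,0,0,32,0,0,0,0,0,0,30,0,0,0,0,0,0,30,0,0,0,0,0,0],
)

```text
t: 3.85
ee_pos: [0.4519, 0.0654, 0.2005]
tcp_rot: [0.001, 0.14, 0.99, 0.0]
wrist_force: [-2.0, -0.4, 6.1]
opening: 0.0324
grip_force: 49.4
```

```bash
python3 - <<'E'
from h import *
st()
E
```

```text
t 3.85 p [0.4519 0.0654 0.2005] yaw 2.86 tilt [ 0.001  -0.0001] F [-2.  -0.4  6.1] Ftool [ 1.8 -1.  -6.1] M [-0.181  0.3   -0.029] op 32.4 g 49.4 j6 -1.26
```

Emit:
arm_command(
  motion=[30,0,0,0.36,0,0,0.16,30,0,0,0.36,0,0,0.16],
)

```text
t: 4.1
ee_pos: [0.452, 0.0657, 0.1998]
tcp_rot: [0.001, 0.299, 0.954, 0.0]
wrist_force: [-0.7, 1.1, 5.1]
opening: 0.0322
grip_force: 49.5
```

```bash
python3 - <<'E'
from h import *
st()
E
```

```text
t 4.1 p [0.452  0.0657 0.1998] yaw 2.535 tilt [0.0014 0.0003] F [-0.7  1.1  5.1] Ftool [ 1.2  0.6 -5.1] M [0.106 0.144 0.116] op 32.2 g 49.5 j6 -0.93
```

Emit:
arm_command(
  motion=[30,0,0,0.36,0,0,0.16,30,0,0,0.36,0,0,0.16,30,0,0,0.36,0,0,0.16],
)

```text
t: 4.47
ee_pos: [0.4523, 0.0659, 0.1988]
tcp_rot: [0.001, 0.517, 0.856, 0.001]
wrist_force: [0.9, 1.7, 3.7]
opening: 0.0327
grip_force: 49.4
```

```bash
python3 - <<'E'
from h import *
st()
E
```

```text
t 4.47 p [0.4523 0.0659 0.1988] yaw 2.055 tilt [0.0021 0.0008] F [0.9 1.7 3.7] Ftool [ 1.1  1.6 -3.7] M [ 0.315 -0.139  0.112] op 32.7 g 49.4 j6 -0.45
```

```bash
cat >> h.py <<'E'
def rot(yaw): return Ro.from_euler("z",yaw)*Ro.from_rotvec([np.pi,0,0])
def visit(p0,yaw0,k,back,z,n=6,zt=.240):
    p=np.array(p0,float);R=rot(yaw0);x,y=p[:2]
    print("release 3x[58,0..], then:")
    p,R=plan([(x,y,zt,0,2),(*K[k],zt,-back,n)],58,p,R)
    print("hold 2, then down",round((p[2]-z)*1000,1),"hold 1, close 4; yaw",yaw0+round(back/n,2)*n)
E
python3 - <<'E'
from h import *
visit((.4515,.0655,.1980),2.06,1,.78,.200)
E
```

```text
release 3x[58,0..], then:
[58, 0, 0, -21, 0, 0, 0, 58, 0, 0, -21, 0, 0, 0, 58, -24, 10, 0, 0, 0, -0.13, 58, -24.5, 6.5, 0, 0, 0, -0.13, 58, -25.5, 3.5, 0, 0, 0, -0.13, 58, -26, 0, 0, 0, 0, -0.13, 58, -25.5, -3, 0, 0, 0, -0.13, 58, -25, -6.5, 0, 0, 0, -0.13]
end [ 0.571  -0.0325  0.24  ]
hold 2, then down 40.0 hold 1, close 4; yaw 2.84
```

Emit:
arm_command(
  motion=[58,0,0,0,0,0,0,58,0,0,0,0,0,0,58,0,0,0,0,0,0,58,0,0,-21,0,0,0,58,0,0,-21,0,0,0,58,-24,10,0,0,0,-0.13,58,-24.5,6.5,0,0,0,-0.13,58,-25.5,3.5,0,0,0,-0.13,58,-26,0,0,0,0,-0.13,58,-25.5,-3,0,0,0,-0.13,58,-25,-6.5,0,0,0,-0.13,58,0,0,0,0,0,0,58,0,0,0,0,0,0,58,0,0,20,0,0,0,58,0,0,20,0,0,0,58,0,0,0,0,0,0,40,0,0,0,0,0,0,32,0,0,0,0,0,0,30,0,0,0,0,0,0,30,0,0,0,0,0,0],
)

```text
t: 6.98
ee_pos: [0.5712, -0.0329, 0.2007]
tcp_rot: [0.0, 0.15, 0.989, -0.0]
wrist_force: [-4.2, -3.6, 4.9]
opening: 0.0326
grip_force: 49.5
```

```bash
python3 - <<'E'
from h import *
st()
im,d=bot.capture("scene");cv2.imwrite("pics/s1.png",cv2.resize(im[110:260,150:350],None,fx=4,fy=4))
E
```

```text
t 6.97 p [ 0.5712 -0.0329  0.2007] yaw 2.839 tilt [ 0.0006 -0.0006] F [-4.2 -3.6  4.9] Ftool [ 3.  -4.7 -4.9] M [-0.477  0.667 -0.024] op 32.6 g 49.5 j6 -1.42
```

View pics/s1.png

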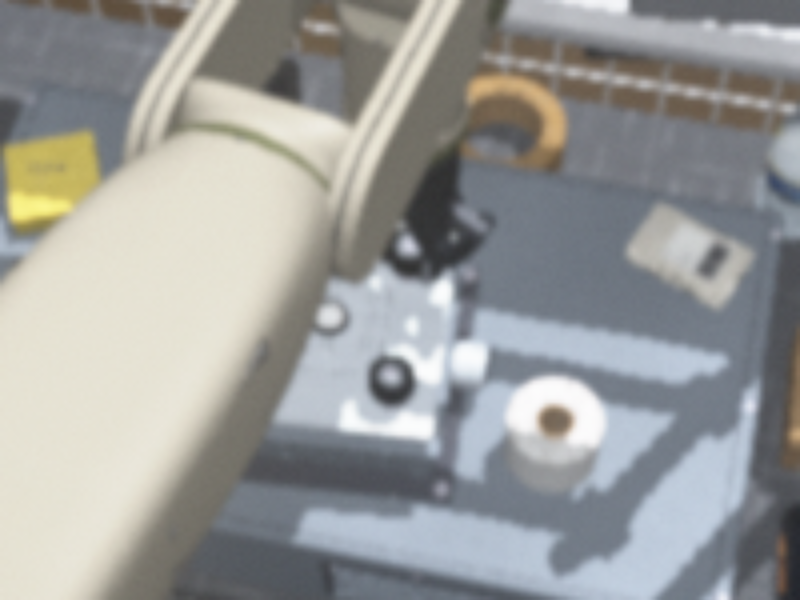

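The picture shows the fingers closed on the far knob at crop pixel (440,240), and nothing else has moved.

Emit:
arm_command(
  motion=[30,0,0,0.36,0,0,0.16,30,0,0,0.36,0,0,0.16,30,0,0,0.36,0,0,0.16],
)

```text
t: 7.4
ee_pos: [0.5716, -0.0322, 0.1997]
tcp_rot: [0.001, 0.383, 0.924, 0.001]
wrist_force: [-1.4, 0.9, 2.8]
opening: 0.0325
grip_force: 49.5
```

```bash
python3 - <<'E'
from h import *
st()
E
```

```text
t 7.4 p [ 0.5716 -0.0322  0.1997] yaw 2.355 tilt [0.0016 0.0004] F [-1.4  0.9  2.8] Ftool [ 1.6 -0.3 -2.8] M [0.073 0.247 0.063] op 32.5 g 49.5 j6 -0.93
```

Emit:
arm_command(
  motion=[30,0,0,0.36,0,0,0.16,30,0,0,0.36,0,0,0.16],
)

```text
t: 7.65
ee_pos: [0.572, -0.0318, 0.199]
tcp_rot: [0.001, 0.525, 0.851, 0.001]
wrist_force: [1.7, 0.7, 1.8]
opening: 0.0326
grip_force: 49.5
```

```bash
python3 - <<'E'
from h import *
st()
visit((.571,-.0325,.1982),2.04,2,.78,.200)
visit((*K[2],.1982),2.02,3,.78,.200)
E
```

```text
t 7.65 p [ 0.572  -0.0318  0.199 ] yaw 2.035 tilt [0.0026 0.0009] F [1.7 0.7 1.8] Ftool [-0.2  1.8 -1.8] M [ 0.248 -0.277  0.085] op 32.6 g 49.5 j6 -0.61
release 3x[58,0..], then:
[58, 0, 0, -21, 0, 0, 0, 58, 0, 0, -21, 0, 0, 0, 58, 17, 6.5, 0, 0, 0, -0.13, 58, 16, 9, 0, 0, 0, -0.13, 58, 14.5, 10.5, 0, 0, 0, -0.13, 58, 13.5, 13, 0, 0, 0, -0.13, 58, 11.5, 14, 0, 0, 0, -0.13, 58, 9.5, 15.5, 0, 0, 0, -0.13]
end [0.5603 0.0765 0.2402]
hold 2, then down 40.2 hold 1, close 4; yaw 2.8200000000000003
release 3x[58,0..], then:
[58, 0, 0, -21, 0, 0, 0, 58, 0, 0, -21, 0, 0, 0, 58, -11, -23.5, 0, 0, 0, -0.13, 58, -7.5, -24.5, 0, 0, 0, -0.13, 58, -4.5, -25.5, 0, 0, 0, -0.13, 58, -1.5, -26, 0, 0, 0, -0.13, 58, 2, -25.5, 0, 0, 0, -0.13, 58, 5.5, -25.5, 0, 0, 0, -0.13]
end [ 0.4623 -0.0438  0.2402]
hold 2, then down 40.2 hold 1, close 4; yaw 2.8
```

Emit:
arm_command(
  motion=[58,0,0,0,0,0,0,58,0,0,0,0,0,0,58,0,0,0,0,0,0,58,0,0,-21,0,0,0,58,0,0,-21,0,0,0,58,17,6.5,0,0,0,-0.13,58,16,9,0,0,0,-0.13,58,14.5,10.5,0,0,0,-0.13,58,13.5,13,0,0,0,-0.13,58,11.5,14,0,0,0,-0.13,58,9.5,15.5,0,0,0,-0.13,58,0,0,0,0,0,0,58,0,0,0,0,0,0,58,0,0,20,0,0,0,58,0,0,20,0,0,0,58,0,0,0,0,0,0,40,0,0,0,0,0,0,32,0,0,0,0,0,0,30,0,0,0,0,0,0,30,0,0,0,0,0,0],
)

```text
t: 10.15
ee_pos: [0.5606, 0.0764, 0.2008]
tcp_rot: [0.0, 0.16, 0.987, 0.0]
wrist_force: [-1.7, -0.7, 2.1]
opening: 0.0328
grip_force: 49.6
```

```bash
python3 -c "from h import *;st()"
```

```text
t 10.15 p [0.5606 0.0764 0.2008] yaw 2.82 tilt [ 0.001  -0.0001] F [-1.7 -0.7  2.1] Ftool [ 1.4 -1.2 -2.2] M [-0.061  0.171  0.004] op 32.8 g 49.6 j6 -1.2
```

Emit:
arm_command(
  motion=[30,0,0,0.36,0,0,0.16,30,0,0,0.36,0,0,0.16,30,0,0,0.36,0,0,0.16],
)

```text
t: 10.52
ee_pos: [0.561, 0.0771, 0.1998]
tcp_rot: [0.001, 0.392, 0.92, 0.001]
wrist_force: [2.1, 2.2, 0.6]
opening: 0.0323
grip_force: 49.6
```

```bash
python3 -c "from h import *;st()"
```

```text
t 10.53 p [0.561  0.0771 0.1998] yaw 2.335 tilt [0.0019 0.001 ] F [2.1 2.2 0.6] Ftool [ 0.2  3.  -0.6] M [ 0.404 -0.295  0.096] op 32.3 g 49.6 j6 -0.72
```

Emit:
arm_command(
  motion=[30,0,0,0.36,0,0,0.16,30,0,0,0.36,0,0,0.16],
)

```text
t: 10.78
ee_pos: [0.5613, 0.0773, 0.199]
tcp_rot: [0.001, 0.534, 0.846, 0.001]
wrist_force: [5.0, 3.6, -1.4]
opening: 0.0324
grip_force: 49.6
```

```bash
python3 -c "from h import *;st()"
```

```text
t 10.78 p [0.5613 0.0773 0.199 ] yaw 2.015 tilt [0.0027 0.0014] F [ 5.   3.6 -1.4] Ftool [1.1 6.  1.4] M [ 0.629 -0.727  0.132] op 32.4 g 49.6 j6 -0.4
```

Emit:
arm_command(
  motion=[58,0,0,0,0,0,0,58,0,0,0,0,0,0,58,0,0,0,0,0,0,58,0,0,-21,0,0,0,58,0,0,-21,0,0,0,58,-11,-23.5,0,0,0,-0.13,58,-7.5,-24.5,0,0,0,-0.13,58,-4.5,-25.5,0,0,0,-0.13,58,-1.5,-26,0,0,0,-0.13,58,2,-25.5,0,0,0,-0.13,58,5.5,-25.5,0,0,0,-0.13,58,0,0,0,0,0,0,58,0,0,0,0,0,0,58,0,0,20,0,0,0,58,0,0,20,0,0,0,58,0,0,0,0,0,0,40,0,0,0,0,0,0,32,0,0,0,0,0,0,30,0,0,0,0,0,0,30,0,0,0,0,0,0],
)

```text
t: 13.28
ee_pos: [0.4629, -0.0441, 0.2017]
tcp_rot: [0.001, 0.17, 0.985, -0.0]
wrist_force: [-2.3, -0.6, 5.5]
opening: 0.0322
grip_force: 49.2
```

```bash
python3 -c "from h import *;st()"
```

```text
t 13.28 p [ 0.4629 -0.0441  0.2017] yaw 2.799 tilt [ 0.0018 -0.0006] F [-2.3 -0.6  5.5] Ftool [ 1.9 -1.4 -5.5] M [-0.158  0.432  0.049] op 32.2 g 49.2 j6 -1.43
```

Emit:
arm_command(
  motion=[30,0,0,0.36,0,0,0.16,30,0,0,0.36,0,0,0.16,30,0,0,0.36,0,0,0.16],
)

```text
t: 13.65
ee_pos: [0.463, -0.0438, 0.2007]
tcp_rot: [0.001, 0.402, 0.916, 0.0]
wrist_force: [-1.5, 0.9, 6.1]
opening: 0.0324
grip_force: 49.1
```

```bash
python3 -c "from h import *;st()"
```

```text
t 13.65 p [ 0.463  -0.0438  0.2007] yaw 2.314 tilt [ 0.0023 -0.0002] F [-1.5  0.9  6.1] Ftool [ 1.6 -0.5 -6.1] M [0.008 0.208 0.098] op 32.4 g 49.1 j6 -0.95
```

Emit:
arm_command(
  motion=[30,0,0,0.36,0,0,0.16,30,0,0,0.36,0,0,0.16],
)

```text
t: 13.9
ee_pos: [0.4632, -0.0437, 0.2]
tcp_rot: [0.001, 0.543, 0.84, 0.001]
wrist_force: [-0.1, 0.3, 5.5]
opening: 0.0327
grip_force: 49.1
```

```bash
python3 - <<'E'
from h import *
st()
visit((.4623,-.0438,.1984),2.0,4,.84,.1982)
E
```

```text
t 13.9 p [ 0.4632 -0.0437  0.2   ] yaw 1.995 tilt [0.0026 0.    ] F [-0.1  0.3  5.5] Ftool [ 0.3  0.  -5.5] M [0.114 0.071 0.111] op 32.7 g 49.1 j6 -0.63
release 3x[58,0..], then:
[58, 0, 0, -21, 0, 0, 0, 58, 0, 0, -20.5, 0, 0, 0, 58, 17.5, 6, 0, 0, 0, -0.14, 58, 16, 8, 0, 0, 0, -0.14, 58, 15, 10.5, 0, 0, 0, -0.14, 58, 13.5, 12.5, 0, 0, 0, -0.14, 58, 11.5, 14.5, 0, 0, 0, -0.14, 58, 9.5, 15.5, 0, 0, 0, -0.14]
end [0.4513 0.0654 0.2399]
hold 2, then down 41.7 hold 1, close 4; yaw 2.84
```

Emit:
arm_command(
  motion=[58,0,0,0,0,0,0,58,0,0,0,0,0,0,58,0,0,0,0,0,0,58,0,0,-21,0,0,0,58,0,0,-20.5,0,0,0,58,17.5,6,0,0,0,-0.14,58,16,8,0,0,0,-0.14,58,15,10.5,0,0,0,-0.14,58,13.5,12.5,0,0,0,-0.14,58,11.5,14.5,0,0,0,-0.14,58,9.5,15.5,0,0,0,-0.14,58,0,0,0,0,0,0,58,0,0,0,0,0,0,58,0,0,21,0,0,0,58,0,0,20.5,0,0,0,58,0,0,0,0,0,0,40,0,0,0,0,0,0,32,0,0,0,0,0,0,30,0,0,0,0,0,0,30,0,0,0,0,0,0],
)

```text
t: 16.4
ee_pos: [0.452, 0.0654, 0.2]
tcp_rot: [0.001, 0.15, 0.989, 0.0]
wrist_force: [-1.0, 0.7, 6.0]
opening: 0.0324
grip_force: 49.3
```

```bash
python3 -c "from h import *;st()"
```

```text
t 16.4 p [0.452  0.0654 0.2   ] yaw 2.84 tilt [ 0.0022 -0.0001] F [-1.   0.7  6. ] Ftool [ 1.1  0.4 -6. ] M [-0.036  0.215 -0.008] op 32.4 g 49.3 j6 -1.24
```

Emit:
arm_command(
  motion=[30,0,0,0.22,0,0,0.1],
)

```text
t: 16.52
ee_pos: [0.452, 0.0655, 0.1998]
tcp_rot: [0.001, 0.2, 0.98, 0.0]
wrist_force: [-1.2, 0.2, 6.5]
opening: 0.0324
grip_force: 49.3
```

```bash
python3 -c "from h import *;st()"
```

```text
t 16.52 p [0.452  0.0655 0.1998] yaw 2.738 tilt [ 0.0022 -0.    ] F [-1.2  0.2  6.5] Ftool [ 1.2 -0.3 -6.5] M [0.063 0.19  0.151] op 32.4 g 49.3 j6 -1.14
```

Emit:
arm_command(
  motion=[30,0,0,0.22,0,0,0.1],
)

```text
t: 16.65
ee_pos: [0.4521, 0.0655, 0.1996]
tcp_rot: [0.001, 0.25, 0.968, 0.0]
wrist_force: [-0.3, 0.9, 5.3]
opening: 0.0323
grip_force: 49.3
```

```bash
python3 -c "from h import *;st()"
```

```text
t 16.65 p [0.4521 0.0655 0.1996] yaw 2.637 tilt [0.0024 0.0001] F [-0.3  0.9  5.3] Ftool [ 0.7  0.7 -5.3] M [0.08  0.137 0.109] op 32.3 g 49.3 j6 -1.03
```

Emit:
arm_command(
  motion=[30,0,0,0.22,0,0,0.1],
)

```text
t: 16.77
ee_pos: [0.4521, 0.0656, 0.1993]
tcp_rot: [0.001, 0.298, 0.955, 0.0]
wrist_force: [-0.6, 0.4, 5.7]
opening: 0.0324
grip_force: 49.3
```

```bash
python3 -c "from h import *;st()"
```

```text
t 16.77 p [0.4521 0.0656 0.1993] yaw 2.537 tilt [0.0024 0.0002] F [-0.6  0.4  5.7] Ftool [ 0.7 -0.  -5.7] M [0.111 0.154 0.165] op 32.4 g 49.3 j6 -0.93
```

Emit:
arm_command(
  motion=[30,0,0,0.22,0,0,0.1],
)

```text
t: 16.9
ee_pos: [0.4521, 0.0656, 0.1991]
tcp_rot: [0.001, 0.345, 0.939, 0.001]
wrist_force: [-0.4, 1.5, 5.9]
opening: 0.0326
grip_force: 49.3
```

```bash
python3 -c "from h import *;st()"
```

```text
t 16.9 p [0.4521 0.0656 0.1991] yaw 2.437 tilt [0.0025 0.0003] F [-0.4  1.5  5.9] Ftool [ 1.3  0.9 -5.9] M [0.141 0.005 0.143] op 32.6 g 49.3 j6 -0.83
```

Emit:
arm_command(
  motion=[30,0,0,0.22,0,0,0.1],
)

```text
t: 17.02
ee_pos: [0.4522, 0.0657, 0.1989]
tcp_rot: [0.001, 0.392, 0.92, 0.001]
wrist_force: [-0.8, 1.5, 6.0]
opening: 0.0325
grip_force: 49.2
```

```bash
python3 -c "from h import *;st()"
```

```text
t 17.02 p [0.4522 0.0657 0.1989] yaw 2.337 tilt [0.0026 0.0004] F [-0.8  1.5  6. ] Ftool [ 1.6  0.4 -6. ] M [ 0.14  -0.03   0.128] op 32.5 g 49.2 j6 -0.73
```

Emit:
arm_command(
  motion=[30,0,0,0.22,0,0,0.1],
)

```text
t: 17.15
ee_pos: [0.4522, 0.0657, 0.1987]
tcp_rot: [0.001, 0.437, 0.899, 0.001]
wrist_force: [0.3, 2.0, 4.7]
opening: 0.0322
grip_force: 49.2
```

```bash
python3 -c "from h import *;st()"
```

```text
t 17.15 p [0.4522 0.0657 0.1987] yaw 2.237 tilt [0.0027 0.0005] F [0.3 2.  4.7] Ftool [ 1.3  1.5 -4.7] M [ 0.206 -0.041  0.175] op 32.2 g 49.2 j6 -0.63
```

Emit:
arm_command(
  motion=[30,0,0,0.22,0,0,0.1],
)

```text
t: 17.27
ee_pos: [0.4523, 0.0658, 0.1984]
tcp_rot: [0.001, 0.481, 0.876, 0.001]
wrist_force: [-0.2, 2.1, 4.9]
opening: 0.0325
grip_force: 49.2
```

```bash
python3 -c "from h import *;st()"
```

```text
t 17.27 p [0.4523 0.0658 0.1984] yaw 2.137 tilt [0.0028 0.0005] F [-0.2  2.1  4.9] Ftool [ 1.9  1.  -4.9] M [ 0.307 -0.071  0.123] op 32.5 g 49.2 j6 -0.53
```

Emit:
arm_command(
  motion=[30,0,0,0.22,0,0,0.1],
)

```text
t: 17.4
ee_pos: [0.4524, 0.0658, 0.1982]
tcp_rot: [0.001, 0.525, 0.851, 0.001]
wrist_force: [1.2, 2.5, 5.2]
opening: 0.0326
grip_force: 49.2
```

```bash
python3 - <<'E'
from h import *
st()
visit((.4513,.0654,.1964),2.04,1,.78,.1982)
E
```

```text
t 17.4 p [0.4524 0.0658 0.1982] yaw 2.037 tilt [0.003  0.0006] F [1.2 2.5 5.2] Ftool [ 1.7  2.2 -5.2] M [ 0.301 -0.131  0.104] op 32.6 g 49.2 j6 -0.43
release 3x[58,0..], then:
[58, 0, 0, -22, 0, 0, 0, 58, 0, 0, -21.5, 0, 0, 0, 58, -23.5, 10.5, 0, 0, 0, -0.13, 58, -25, 7, 0, 0, 0, -0.13, 58, -25.5, 4, 0, 0, 0, -0.13, 58, -25.5, 1, 0, 0, 0, -0.13, 58, -25.5, -3, 0, 0, 0, -0.13, 58, -25.5, -6, 0, 0, 0, -0.13]
end [ 0.5711 -0.0328  0.2399]
hold 2, then down 41.7 hold 1, close 4; yaw 2.8200000000000003
```

Emit:
arm_command(
  motion=[58,0,0,0,0,0,0,58,0,0,0,0,0,0,58,0,0,0,0,0,0,58,0,0,-22,0,0,0,58,0,0,-21.5,0,0,0,58,-23.5,10.5,0,0,0,-0.13,58,-25,7,0,0,0,-0.13,58,-25.5,4,0,0,0,-0.13,58,-25.5,1,0,0,0,-0.13,58,-25.5,-3,0,0,0,-0.13,58,-25.5,-6,0,0,0,-0.13,58,0,0,0,0,0,0,58,0,0,0,0,0,0,58,0,0,21,0,0,0,58,0,0,20.5,0,0,0,58,0,0,0,0,0,0,40,0,0,0,0,0,0,32,0,0,0,0,0,0,30,0,0,0,0,0,0,30,0,0,0,0,0,0],
)

```text
t: 19.9
ee_pos: [0.5714, -0.033, 0.2]
tcp_rot: [0.001, 0.16, 0.987, -0.0]
wrist_force: [-3.0, -0.9, 6.6]
opening: 0.0325
grip_force: 49.4
```

```bash
python3 -c "from h import *;st()"
```

```text
t 19.9 p [ 0.5714 -0.033   0.2   ] yaw 2.82 tilt [ 0.0012 -0.0004] F [-3.  -0.9  6.6] Ftool [ 2.6 -1.8 -6.6] M [-0.172  0.602 -0.023] op 32.5 g 49.4 j6 -1.4
```

Emit:
arm_command(
  motion=[30,0,0,0.36,0,0,0.16,30,0,0,0.36,0,0,0.16],
)

```text
t: 20.15
ee_pos: [0.5716, -0.0326, 0.1993]
tcp_rot: [0.001, 0.318, 0.948, 0.0]
wrist_force: [-2.2, 1.8, 5.6]
opening: 0.0323
grip_force: 49.4
```

```bash
python3 -c "from h import *;st()"
```

```text
t 20.15 p [ 0.5716 -0.0326  0.1993] yaw 2.495 tilt [0.0016 0.0003] F [-2.2  1.8  5.6] Ftool [ 2.8  0.1 -5.6] M [0.218 0.307 0.084] op 32.3 g 49.4 j6 -1.07
```

Emit:
arm_command(
  motion=[30,0,0,0.22,0,0,0.1],
)

```text
t: 20.27
ee_pos: [0.5717, -0.0324, 0.1991]
tcp_rot: [0.001, 0.364, 0.931, 0.001]
wrist_force: [-2.7, 1.3, 5.1]
opening: 0.0324
grip_force: 49.3
```

```bash
python3 -c "from h import *;st()"
```

```text
t 20.27 p [ 0.5717 -0.0324  0.1991] yaw 2.396 tilt [0.0019 0.0004] F [-2.7  1.3  5.1] Ftool [ 2.9 -0.9 -5.1] M [0.234 0.278 0.081] op 32.4 g 49.3 j6 -0.97
```

Emit:
arm_command(
  motion=[30,0,0,0.22,0,0,0.1],
)

```text
t: 20.4
ee_pos: [0.5718, -0.0324, 0.1989]
tcp_rot: [0.001, 0.41, 0.912, 0.001]
wrist_force: [-1.4, 1.9, 5.5]
opening: 0.0326
grip_force: 49.3
```

```bash
python3 -c "from h import *;st()"
```

```text
t 20.4 p [ 0.5718 -0.0324  0.1989] yaw 2.297 tilt [0.0022 0.0006] F [-1.4  1.9  5.5] Ftool [ 2.3  0.2 -5.5] M [0.315 0.167 0.094] op 32.6 g 49.3 j6 -0.87
```

Emit:
arm_command(
  motion=[30,0,0,0.22,0,0,0.1],
)

```text
t: 20.52
ee_pos: [0.5719, -0.0322, 0.1986]
tcp_rot: [0.001, 0.455, 0.891, 0.001]
wrist_force: [-0.2, 1.8, 4.2]
opening: 0.0322
grip_force: 49.3
```

```bash
python3 -c "from h import *;st()"
```

```text
t 20.52 p [ 0.5719 -0.0322  0.1986] yaw 2.197 tilt [0.0024 0.0008] F [-0.2  1.8  4.2] Ftool [ 1.6  0.9 -4.2] M [0.393 0.083 0.123] op 32.2 g 49.3 j6 -0.77
```

Emit:
arm_command(
  motion=[30,0,0,0.22,0,0,0.1],
)

```text
t: 20.65
ee_pos: [0.5721, -0.0322, 0.1985]
tcp_rot: [0.001, 0.499, 0.867, 0.001]
wrist_force: [1.9, 2.1, 3.2]
opening: 0.0325
grip_force: 49.3
```

```bash
python3 -c "from h import *;st()"
```

```text
t 20.65 p [ 0.5721 -0.0322  0.1985] yaw 2.097 tilt [0.0028 0.0008] F [1.9 2.1 3.2] Ftool [ 0.9  2.7 -3.2] M [ 0.426 -0.073  0.159] op 32.5 g 49.3 j6 -0.67
```

Emit:
arm_command(
  motion=[30,0,0,0.18,0,0,0.08],
)

```text
t: 20.78
ee_pos: [0.5722, -0.0321, 0.1983]
tcp_rot: [0.001, 0.533, 0.846, 0.001]
wrist_force: [1.5, 2.2, 4.1]
opening: 0.0325
grip_force: 49.3
```

```bash
python3 - <<'E'
from h import *
st()
visit((.5711,-.0328,.1964),2.02,2,.78,.1982)
visit((*K[2],.1964),2.0,3,.78,.1982)
E
```

```text
t 20.77 p [ 0.5722 -0.0321  0.1983] yaw 2.017 tilt [0.003  0.0009] F [1.5 2.2 4.1] Ftool [ 1.3  2.3 -4. ] M [ 0.436 -0.135  0.158] op 32.5 g 49.3 j6 -0.59
release 3x[58,0..], then:
[58, 0, 0, -22, 0, 0, 0, 58, 0, 0, -21.5, 0, 0, 0, 58, 17, 6.5, 0, 0, 0, -0.13, 58, 16.5, 8.5, 0, 0, 0, -0.13, 58, 15, 10.5, 0, 0, 0, -0.13, 58, 13.5, 12, 0, 0, 0, -0.13, 58, 12, 14, 0, 0, 0, -0.13, 58, 9.5, 15.5, 0, 0, 0, -0.13]
end [0.5604 0.0764 0.2399]
hold 2, then down 41.7 hold 1, close 4; yaw 2.8
release 3x[58,0..], then:
[58, 0, 0, -22, 0, 0, 0, 58, 0, 0, -21.5, 0, 0, 0, 58, -11.5, -23, 0, 0, 0, -0.13, 58, -8, -24.5, 0, 0, 0, -0.13, 58, -5, -25.5, 0, 0, 0, -0.13, 58, -2, -26, 0, 0, 0, -0.13, 58, 2, -25.5, 0, 0, 0, -0.13, 58, 4.5, -25.5, 0, 0, 0, -0.13]
end [ 0.4624 -0.0437  0.2399]
hold 2, then down 41.7 hold 1, close 4; yaw 2.7800000000000002
```

Emit:
arm_command(
  motion=[58,0,0,0,0,0,0,58,0,0,0,0,0,0,58,0,0,0,0,0,0,58,0,0,-22,0,0,0,58,0,0,-21.5,0,0,0,58,17,6.5,0,0,0,-0.13,58,16.5,8.5,0,0,0,-0.13,58,15,10.5,0,0,0,-0.13,58,13.5,12,0,0,0,-0.13,58,12,14,0,0,0,-0.13,58,9.5,15.5,0,0,0,-0.13,58,0,0,0,0,0,0,58,0,0,0,0,0,0,58,0,0,21,0,0,0,58,0,0,20.5,0,0,0,58,0,0,0,0,0,0,40,0,0,0,0,0,0,32,0,0,0,0,0,0,30,0,0,0,0,0,0,30,0,0,0,0,0,0],
)

```text
t: 23.28
ee_pos: [0.5609, 0.0764, 0.2001]
tcp_rot: [0.001, 0.17, 0.985, 0.0]
wrist_force: [-1.4, -0.4, 5.7]
opening: 0.0323
grip_force: 49.5
```

```bash
python3 -c "from h import *;st()"
```

```text
t 23.27 p [0.5609 0.0764 0.2001] yaw 2.8 tilt [ 0.0016 -0.0002] F [-1.4 -0.4  5.7] Ftool [ 1.2 -0.9 -5.7] M [-0.208  0.233 -0.082] op 32.3 g 49.5 j6 -1.18
```

Emit:
arm_command(
  motion=[30,0,0,0.36,0,0,0.16,30,0,0,0.36,0,0,0.16],
)

```text
t: 23.52
ee_pos: [0.5611, 0.0767, 0.1994]
tcp_rot: [0.001, 0.327, 0.945, 0.001]
wrist_force: [0.5, 0.8, 4.9]
opening: 0.0324
grip_force: 49.6
```

```bash
python3 -c "from h import *;st()"
```

```text
t 23.52 p [0.5611 0.0767 0.1994] yaw 2.475 tilt [0.0021 0.0004] F [0.5 0.8 4.9] Ftool [ 0.1  1.  -4.9] M [0.125 0.015 0.106] op 32.4 g 49.6 j6 -0.86
```

Emit:
arm_command(
  motion=[30,0,0,0.22,0,0,0.1],
)

```text
t: 23.65
ee_pos: [0.5612, 0.0769, 0.1992]
tcp_rot: [0.001, 0.374, 0.928, 0.001]
wrist_force: [0.4, 1.0, 4.9]
opening: 0.0325
grip_force: 49.5
```

```bash
python3 -c "from h import *;st()"
```

```text
t 23.65 p [0.5612 0.0769 0.1992] yaw 2.376 tilt [0.0022 0.0006] F [0.4 1.  4.9] Ftool [ 0.4  1.  -4.9] M [ 0.227 -0.062  0.117] op 32.5 g 49.5 j6 -0.76
```

Emit:
arm_command(
  motion=[30,0,0,0.22,0,0,0.1],
)

```text
t: 23.78
ee_pos: [0.5613, 0.0769, 0.1989]
tcp_rot: [0.001, 0.419, 0.908, 0.001]
wrist_force: [0.8, 1.1, 4.1]
opening: 0.0328
grip_force: 49.5
```

```bash
python3 -c "from h import *;st()"
```

```text
t 23.77 p [0.5613 0.0769 0.1989] yaw 2.277 tilt [0.0024 0.0007] F [0.8 1.1 4.1] Ftool [ 0.3  1.3 -4.1] M [ 0.214 -0.233  0.141] op 32.8 g 49.5 j6 -0.66
```

Emit:
arm_command(
  motion=[30,0,0,0.22,0,0,0.1],
)

```text
t: 23.9
ee_pos: [0.5614, 0.077, 0.1988]
tcp_rot: [0.001, 0.464, 0.886, 0.001]
wrist_force: [2.1, 0.9, 3.7]
opening: 0.0324
grip_force: 49.5
```

```bash
python3 -c "from h import *;st()"
```

```text
t 23.9 p [0.5614 0.077  0.1988] yaw 2.177 tilt [0.0027 0.0008] F [2.1 0.9 3.7] Ftool [-0.5  2.2 -3.7] M [ 0.325 -0.223  0.158] op 32.4 g 49.5 j6 -0.56
```

Emit:
arm_command(
  motion=[30,0,0,0.22,0,0,0.1],
)

```text
t: 24.02
ee_pos: [0.5615, 0.0771, 0.1986]
tcp_rot: [0.001, 0.508, 0.862, 0.001]
wrist_force: [1.8, 3.9, 2.8]
opening: 0.0324
grip_force: 49.5
```

```bash
python3 -c "from h import *;st()"
```

```text
t 24.02 p [0.5615 0.0771 0.1986] yaw 2.077 tilt [0.003 0.001] F [1.8 3.9 2.8] Ftool [ 2.5  3.5 -2.8] M [ 0.324 -0.407  0.192] op 32.4 g 49.5 j6 -0.46
```

Emit:
arm_command(
  motion=[30,0,0,0.18,0,0,0.08],
)

```text
t: 24.15
ee_pos: [0.5616, 0.0771, 0.1984]
tcp_rot: [0.001, 0.541, 0.841, 0.001]
wrist_force: [2.2, 2.2, 2.9]
opening: 0.0326
grip_force: 49.5
```

```bash
python3 -c "from h import *;st()"
```

```text
t 24.15 p [0.5616 0.0771 0.1984] yaw 1.997 tilt [0.0032 0.001 ] F [2.2 2.2 2.9] Ftool [ 1.1  2.9 -2.9] M [ 0.379 -0.374  0.268] op 32.6 g 49.5 j6 -0.38
```

Emit:
arm_command(
  motion=[30,0,0,0.18,0,0,0.08],
)

```text
t: 24.28
ee_pos: [0.5617, 0.0772, 0.1983]
tcp_rot: [0.001, 0.574, 0.819, 0.001]
wrist_force: [3.4, 3.0, 2.8]
opening: 0.0325
grip_force: 49.5
```

```bash
python3 -c "from h import *;st()"
```

```text
t 24.27 p [0.5617 0.0772 0.1983] yaw 1.918 tilt [0.0035 0.0011] F [3.4 3.  2.8] Ftool [ 1.6  4.3 -2.8] M [ 0.379 -0.439  0.298] op 32.5 g 49.5 j6 -0.3
```

Emit:
arm_command(
  motion=[30,0,0,0.13,0,0,0.06],
)

```text
t: 24.4
ee_pos: [0.5617, 0.0772, 0.1981]
tcp_rot: [0.001, 0.599, 0.801, 0.001]
wrist_force: [2.6, 2.6, 3.2]
opening: 0.0325
grip_force: 49.5
```

```bash
python3 -c "from h import *;st()"
```

```text
t 24.4 p [0.5617 0.0772 0.1981] yaw 1.858 tilt [0.0035 0.0011] F [2.6 2.6 3.2] Ftool [ 1.7  3.3 -3.2] M [ 0.38  -0.539  0.365] op 32.5 g 49.5 j6 -0.24
```

Emit:
arm_command(
  motion=[30,0,0,0.13,0,0,0.06],
)

```text
t: 24.52
ee_pos: [0.5618, 0.0772, 0.1981]
tcp_rot: [0.001, 0.622, 0.783, 0.002]
wrist_force: [3.7, 3.4, 3.2]
opening: 0.0322
grip_force: 49.5
```

```bash
python3 - <<'E'
from h import *
st()
visit((.5604,.0764,.196),1.80,3,.96,.1982)
E
```

```text
t 24.52 p [0.5618 0.0772 0.1981] yaw 1.799 tilt [0.0039 0.0011] F [3.7 3.4 3.2] Ftool [ 2.5  4.4 -3.1] M [ 0.393 -0.641  0.42 ] op 32.2 g 49.5 j6 -0.18
release 3x[58,0..], then:
[58, 0, 0, -22, 0, 0, 0, 58, 0, 0, -22, 0, 0, 0, 58, -15.5, -20.5, 0, 0, 0, -0.16, 58, -12.5, -22.5, 0, 0, 0, -0.16, 58, -8.5, -24.5, 0, 0, 0, -0.16, 58, -4.5, -25.5, 0, 0, 0, -0.16, 58, -0.5, -26, 0, 0, 0, -0.16, 58, 4, -25.5, 0, 0, 0, -0.16]
end [ 0.462  -0.0435  0.24  ]
hold 2, then down 41.8 hold 1, close 4; yaw 2.76
```

Emit:
arm_command(
  motion=[58,0,0,0,0,0,0,58,0,0,0,0,0,0,58,0,0,0,0,0,0,58,0,0,-22,0,0,0,58,0,0,-22,0,0,0,58,-15.5,-20.5,0,0,0,-0.16,58,-12.5,-22.5,0,0,0,-0.16,58,-8.5,-24.5,0,0,0,-0.16,58,-4.5,-25.5,0,0,0,-0.16,58,-0.5,-26,0,0,0,-0.16,58,4,-25.5,0,0,0,-0.16,58,0,0,0,0,0,0,58,0,0,0,0,0,0,58,0,0,21,0,0,0,58,0,0,21,0,0,0,58,0,0,0,0,0,0,40,0,0,0,0,0,0,32,0,0,0,0,0,0,30,0,0,0,0,0,0,30,0,0,0,0,0,0],
)

```text
t: 27.02
ee_pos: [0.4626, -0.0438, 0.2003]
tcp_rot: [0.001, 0.19, 0.982, -0.0]
wrist_force: [-3.7, -2.6, 5.9]
opening: 0.0325
grip_force: 49.2
```

```bash
python3 -c "from h import *;st()"
```

```text
t 27.02 p [ 0.4626 -0.0438  0.2003] yaw 2.759 tilt [ 0.0017 -0.0009] F [-3.7 -2.6  5.9] Ftool [ 2.5 -3.8 -5.9] M [-0.405  0.605 -0.062] op 32.5 g 49.2 j6 -1.39
```

Emit:
arm_command(
  motion=[30,0,0,0.36,0,0,0.16,30,0,0,0.36,0,0,0.16],
)

```text
t: 27.28
ee_pos: [0.4627, -0.0436, 0.1996]
tcp_rot: [0.001, 0.346, 0.938, 0.0]
wrist_force: [-2.8, -1.6, 5.8]
opening: 0.0324
grip_force: 49.2
```

```bash
python3 -c "from h import *;st()"
```

```text
t 27.27 p [ 0.4627 -0.0436  0.1996] yaw 2.434 tilt [ 0.002  -0.0005] F [-2.8 -1.6  5.8] Ftool [ 1.1 -3.1 -5.8] M [-0.131  0.366  0.123] op 32.4 g 49.2 j6 -1.07
```

Emit:
arm_command(
  motion=[30,0,0,0.22,0,0,0.1],
)

```text
t: 27.4
ee_pos: [0.4628, -0.0435, 0.1993]
tcp_rot: [0.001, 0.392, 0.92, 0.0]
wrist_force: [-2.4, -0.1, 4.9]
opening: 0.0321
grip_force: 49.2
```

```bash
python3 -c "from h import *;st()"
```

```text
t 27.4 p [ 0.4628 -0.0435  0.1993] yaw 2.335 tilt [ 0.0022 -0.0003] F [-2.4 -0.1  4.9] Ftool [ 1.6 -1.8 -4.9] M [-0.089  0.361  0.132] op 32.1 g 49.2 j6 -0.97
```

Emit:
arm_command(
  motion=[30,0,0,0.22,0,0,0.1],
)

```text
t: 27.52
ee_pos: [0.4628, -0.0435, 0.1991]
tcp_rot: [0.001, 0.437, 0.899, 0.0]
wrist_force: [-1.3, -0.3, 4.5]
opening: 0.0324
grip_force: 49.2
```

```bash
python3 -c "from h import *;st()"
```

```text
t 27.52 p [ 0.4628 -0.0435  0.1991] yaw 2.236 tilt [ 0.0024 -0.0002] F [-1.3 -0.3  4.5] Ftool [ 0.6 -1.2 -4.5] M [-0.079  0.272  0.117] op 32.4 g 49.2 j6 -0.87
```

K3 is at 1.32 rad and has not landed yet.

Emit:
arm_command(
  motion=[30,0,0,0.22,0,0,0.1],
)

```text
t: 27.65
ee_pos: [0.4629, -0.0434, 0.199]
tcp_rot: [0.001, 0.482, 0.876, 0.001]
wrist_force: [-1.7, 0.1, 5.2]
opening: 0.0328
grip_force: 49.2
```

```bash
python3 -c "from h import *;st()"
```

```text
t 27.65 p [ 0.4629 -0.0434  0.199 ] yaw 2.136 tilt [ 0.0026 -0.0002] F [-1.7  0.1  5.2] Ftool [ 1.  -1.4 -5.2] M [0.001 0.185 0.174] op 32.8 g 49.2 j6 -0.77
```

Emit:
arm_command(
  motion=[30,0,0,0.22,0,0,0.1],
)

```text
t: 27.78
ee_pos: [0.463, -0.0433, 0.1987]
tcp_rot: [0.001, 0.525, 0.851, 0.001]
wrist_force: [-1.1, 0.1, 5.7]
opening: 0.0322
grip_force: 49.2
```

```bash
python3 -c "from h import *;st()"
```

```text
t 27.77 p [ 0.463  -0.0433  0.1987] yaw 2.037 tilt [ 0.0028 -0.0001] F [-1.1  0.1  5.7] Ftool [ 0.6 -0.9 -5.7] M [-0.022  0.137  0.202] op 32.2 g 49.2 j6 -0.67
```

Emit:
arm_command(
  motion=[30,0,0,0.18,0,0,0.08],
)

```text
t: 27.9
ee_pos: [0.4631, -0.0433, 0.1986]
tcp_rot: [0.001, 0.558, 0.83, 0.001]
wrist_force: [-0.2, 0.1, 5.4]
opening: 0.0325
grip_force: 49.1
```

```bash
python3 -c "from h import *;st()"
```

```text
t 27.9 p [ 0.4631 -0.0433  0.1986] yaw 1.957 tilt [ 0.0029 -0.0001] F [-0.2  0.1  5.4] Ftool [ 0.2 -0.2 -5.4] M [0.064 0.021 0.223] op 32.5 g 49.1 j6 -0.59
```

Emit:
arm_command(
  motion=[30,0,0,0.18,0,0,0.08],
)

```text
t: 28.02
ee_pos: [0.4631, -0.0433, 0.1984]
tcp_rot: [0.001, 0.591, 0.807, 0.001]
wrist_force: [-0.5, 1.1, 5.9]
opening: 0.0325
grip_force: 49.1
```

```bash
python3 -c "from h import *;st()"
```

```text
t 28.02 p [ 0.4631 -0.0433  0.1984] yaw 1.877 tilt [ 0.0031 -0.0001] F [-0.5  1.1  5.9] Ftool [ 1.2 -0.2 -5.9] M [0.051 0.011 0.28 ] op 32.5 g 49.1 j6 -0.51
```

Emit:
arm_command(
  motion=[30,0,0,0.16,0,0,0.07],
)

```text
t: 28.15
ee_pos: [0.4632, -0.0433, 0.1983]
tcp_rot: [0.001, 0.619, 0.786, 0.001]
wrist_force: [1.2, -0.3, 4.3]
opening: 0.0326
grip_force: 49.1
```

```bash
python3 -c "from h import *;st()"
```

```text
t 28.15 p [ 0.4632 -0.0433  0.1983] yaw 1.808 tilt [ 0.0033 -0.    ] F [ 1.2 -0.3  4.3] Ftool [-0.6  1.1 -4.3] M [0.031 0.006 0.333] op 32.6 g 49.1 j6 -0.44
```

Emit:
arm_command(
  motion=[30,0,0,0.11,0,0,0.05],
)

```text
t: 28.28
ee_pos: [0.4633, -0.0433, 0.1982]
tcp_rot: [0.001, 0.638, 0.77, 0.001]
wrist_force: [0.0, -0.2, 5.2]
opening: 0.0322
grip_force: 49.1
```

```bash
python3 -c "from h import *;st()"
```

```text
t 28.27 p [ 0.4633 -0.0433  0.1982] yaw 1.758 tilt [0.0034 0.    ] F [ 0.  -0.2  5.2] Ftool [-0.2  0.  -5.2] M [ 0.084 -0.003  0.335] op 32.2 g 49.1 j6 -0.39
```

Emit:
arm_command(
  motion=[30,0,0,0.09,0,0,0.04],
)

```text
t: 28.4
ee_pos: [0.4633, -0.0433, 0.1981]
tcp_rot: [0.001, 0.653, 0.757, 0.001]
wrist_force: [0.6, -0.1, 4.5]
opening: 0.0325
grip_force: 49.1
```

```bash
python3 - <<'E'
from h import *
st()
visit((.462,-.0435,.1957),1.72,4,1.08,.1964)
E
```

```text
t 28.4 p [ 0.4633 -0.0433  0.1981] yaw 1.719 tilt [ 0.0035 -0.    ] F [ 0.6 -0.1  4.5] Ftool [-0.2  0.6 -4.5] M [ 0.069 -0.026  0.4  ] op 32.5 g 49.1 j6 -0.35
release 3x[58,0..], then:
[58, 0, 0, -22, 0, 0, 0, 58, 0, 0, -22.5, 0, 0, 0, 58, 18, 1, 0, 0, 0, -0.18, 58, 18, 4, 0, 0, 0, -0.18, 58, 16.5, 7.5, 0, 0, 0, -0.18, 58, 15.5, 10.5, 0, 0, 0, -0.18, 58, 13, 12.5, 0, 0, 0, -0.18, 58, 10.5, 15, 0, 0, 0, -0.18]
end [0.4515 0.0657 0.2402]
hold 2, then down 43.8 hold 1, close 4; yaw 2.8
```

Emit:
arm_command(
  motion=[58,0,0,0,0,0,0,58,0,0,0,0,0,0,58,0,0,0,0,0,0,58,0,0,-22,0,0,0,58,0,0,-22.5,0,0,0,58,18,1,0,0,0,-0.18,58,18,4,0,0,0,-0.18,58,16.5,7.5,0,0,0,-0.18,58,15.5,10.5,0,0,0,-0.18,58,13,12.5,0,0,0,-0.18,58,10.5,15,0,0,0,-0.18,58,0,0,0,0,0,0,58,0,0,0,0,0,0,58,0,0,22,0,0,0,58,0,0,21.5,0,0,0,58,0,0,0,0,0,0,40,0,0,0,0,0,0,32,0,0,0,0,0,0,30,0,0,0,0,0,0,30,0,0,0,0,0,0],
)

```text
t: 30.9
ee_pos: [0.4522, 0.0654, 0.1989]
tcp_rot: [0.001, 0.17, 0.985, -0.0]
wrist_force: [-1.9, -3.0, 5.5]
opening: 0.0323
grip_force: 49.2
```

```bash
python3 -c "from h import *;st()"
```

```text
t 30.9 p [0.4522 0.0654 0.1989] yaw 2.799 tilt [ 0.002  -0.0006] F [-1.9 -3.   5.5] Ftool [ 0.8 -3.5 -5.5] M [-0.444  0.377 -0.081] op 32.3 g 49.2 j6 -1.2
```

Emit:
arm_command(
  motion=[30,0,0,0.18,0,0,0.08],
)

```text
t: 31.02
ee_pos: [0.4523, 0.0654, 0.1988]
tcp_rot: [0.001, 0.21, 0.978, -0.0]
wrist_force: [-2.3, -2.4, 6.8]
opening: 0.0328
grip_force: 49.2
```

```bash
python3 -c "from h import *;st()"
```

```text
t 31.02 p [0.4523 0.0654 0.1988] yaw 2.718 tilt [ 0.0021 -0.0006] F [-2.3 -2.4  6.8] Ftool [ 1.1 -3.2 -6.8] M [-0.41   0.363  0.187] op 32.8 g 49.2 j6 -1.12
```

Emit:
arm_command(
  motion=[30,0,0,0.18,0,0,0.08],
)

```text
t: 31.15
ee_pos: [0.4523, 0.0655, 0.1986]
tcp_rot: [0.001, 0.25, 0.968, -0.0]
wrist_force: [-1.6, -2.0, 6.7]
opening: 0.0327
grip_force: 49.2
```

```bash
python3 -c "from h import *;st()"
```

```text
t 31.15 p [0.4523 0.0655 0.1986] yaw 2.637 tilt [ 0.0022 -0.0006] F [-1.6 -2.   6.7] Ftool [ 0.4 -2.6 -6.7] M [-0.386  0.42   0.182] op 32.7 g 49.2 j6 -1.03
```

Emit:
arm_command(
  motion=[30,0,0,0.18,0,0,0.08],
)

```text
t: 31.28
ee_pos: [0.4523, 0.0655, 0.1985]
tcp_rot: [0.001, 0.288, 0.958, 0.0]
wrist_force: [-2.6, -2.4, 5.3]
opening: 0.0327
grip_force: 49.2
```

```bash
python3 -c "from h import *;st()"
```

```text
t 31.27 p [0.4523 0.0655 0.1985] yaw 2.557 tilt [ 0.0022 -0.0005] F [-2.6 -2.4  5.3] Ftool [ 0.9 -3.4 -5.3] M [-0.364  0.32   0.278] op 32.7 g 49.2 j6 -0.95
```

Emit:
arm_command(
  motion=[30,0,0,0.18,0,0,0.08],
)

```text
t: 31.4
ee_pos: [0.4523, 0.0655, 0.1983]
tcp_rot: [0.001, 0.326, 0.945, 0.0]
wrist_force: [-2.8, -1.3, 6.1]
opening: 0.0325
grip_force: 49.2
```

```bash
python3 -c "from h import *;st()"
```

```text
t 31.4 p [0.4523 0.0655 0.1983] yaw 2.477 tilt [ 0.0022 -0.0005] F [-2.8 -1.3  6.1] Ftool [ 1.4 -2.8 -6.1] M [-0.327  0.298  0.293] op 32.5 g 49.2 j6 -0.87
```

Emit:
arm_command(
  motion=[30,0,0,0.16,0,0,0.07],
)

```text
t: 31.52
ee_pos: [0.4523, 0.0656, 0.1982]
tcp_rot: [0.001, 0.359, 0.933, 0.0]
wrist_force: [-2.7, -1.2, 6.5]
opening: 0.0327
grip_force: 49.3
```

```bash
python3 -c "from h import *;st()"
```

```text
t 31.52 p [0.4523 0.0656 0.1982] yaw 2.408 tilt [ 0.0023 -0.0004] F [-2.7 -1.2  6.5] Ftool [ 1.2 -2.7 -6.5] M [-0.323  0.336  0.348] op 32.7 g 49.3 j6 -0.8
```

Emit:
arm_command(
  motion=[30,0,0,0.11,0,0,0.05],
)

```text
t: 31.65
ee_pos: [0.4524, 0.0656, 0.1981]
tcp_rot: [0.001, 0.382, 0.924, 0.0]
wrist_force: [-2.8, -1.7, 6.1]
opening: 0.0327
grip_force: 49.3
```

```bash
python3 - <<'E'
from h import *
st()
visit((.4515,.0657,.1954),2.44,1,.36,.1964)
E
```

```text
t 31.65 p [0.4524 0.0656 0.1981] yaw 2.358 tilt [ 0.0024 -0.0004] F [-2.8 -1.7  6.1] Ftool [ 0.7 -3.1 -6.1] M [-0.273  0.373  0.368] op 32.7 g 49.3 j6 -0.76
release 3x[58,0..], then:
[58, 0, 0, -22.5, 0, 0, 0, 58, 0, 0, -22, 0, 0, 0, 58, -26, 0.5, 0, 0, 0, -0.06, 58, -25.5, -1.5, 0, 0, 0, -0.06, 58, -25.5, -2.5, 0, 0, 0, -0.06, 58, -25.5, -4.5, 0, 0, 0, -0.06, 58, -25.5, -5.5, 0, 0, 0, -0.06, 58, -24.5, -7.5, 0, 0, 0, -0.06]
end [ 0.571  -0.0326  0.2399]
hold 2, then down 43.5 hold 1, close 4; yaw 2.8
```

```bash
python3 - <<'E'
from h import *
visit((.4515,.0657,.1954),2.36,1,.42,.1964)
E
```

```text
release 3x[58,0..], then:
[58, 0, 0, -22.5, 0, 0, 0, 58, 0, 0, -22, 0, 0, 0, 58, -25.5, 2.5, 0, 0, 0, -0.07, 58, -26, 0.5, 0, 0, 0, -0.07, 58, -25.5, -1, 0, 0, 0, -0.07, 58, -26, -3, 0, 0, 0, -0.07, 58, -25, -5, 0, 0, 0, -0.07, 58, -25, -6.5, 0, 0, 0, -0.07]
end [ 0.571  -0.0325  0.2399]
hold 2, then down 43.5 hold 1, close 4; yaw 2.78
```

Emit:
arm_command(
  motion=[58,0,0,0,0,0,0,58,0,0,0,0,0,0,58,0,0,0,0,0,0,58,0,0,-22.5,0,0,0,58,0,0,-22,0,0,0,58,-25.5,2.5,0,0,0,-0.07,58,-26,0.5,0,0,0,-0.07,58,-25.5,-1,0,0,0,-0.07,58,-26,-3,0,0,0,-0.07,58,-25,-5,0,0,0,-0.07,58,-25,-6.5,0,0,0,-0.07,58,0,0,0,0,0,0,58,0,0,0,0,0,0,58,0,0,22,0,0,0,58,0,0,21.5,0,0,0,58,0,0,0,0,0,0,40,0,0,0,0,0,0,32,0,0,0,0,0,0,30,0,0,0,0,0,0,30,0,0,0,0,0,0],
)

```text
t: 34.15
ee_pos: [0.5713, -0.0329, 0.1993]
tcp_rot: [0.001, 0.18, 0.984, -0.0]
wrist_force: [-5.4, -1.4, 6.2]
opening: 0.0323
grip_force: 49.1
```

```bash
python3 -c "from h import *;st()"
```

```text
t 34.15 p [ 0.5713 -0.0329  0.1993] yaw 2.779 tilt [ 0.0014 -0.0008] F [-5.4 -1.4  6.2] Ftool [ 4.6 -3.3 -6.3] M [-0.345  0.781 -0.023] op 32.3 g 49.1 j6 -1.36
```

Emit:
arm_command(
  motion=[30,0,0,0.18,0,0,0.08],
)

```text
t: 34.28
ee_pos: [0.5714, -0.0328, 0.1992]
tcp_rot: [0.001, 0.22, 0.976, -0.0]
wrist_force: [-4.6, -1.2, 6.3]
opening: 0.0325
grip_force: 49.1
```

```bash
python3 -c "from h import *;st()"
```

```text
t 34.27 p [ 0.5714 -0.0328  0.1992] yaw 2.698 tilt [ 0.0016 -0.0006] F [-4.6 -1.2  6.3] Ftool [ 3.6 -3.1 -6.3] M [-0.149  0.774  0.144] op 32.5 g 49.1 j6 -1.27
```

Emit:
arm_command(
  motion=[30,0,0,0.18,0,0,0.08],
)

```text
t: 34.4
ee_pos: [0.5715, -0.0326, 0.199]
tcp_rot: [0.001, 0.259, 0.966, 0.0]
wrist_force: [-4.8, -0.0, 5.9]
opening: 0.0323
grip_force: 49.1
```

```bash
python3 -c "from h import *;st()"
```

```text
t 34.4 p [ 0.5715 -0.0326  0.199 ] yaw 2.617 tilt [ 0.0017 -0.0004] F [-4.8 -0.   5.9] Ftool [ 4.1 -2.4 -6. ] M [-0.131  0.758  0.191] op 32.3 g 49.1 j6 -1.19
```

Emit:
arm_command(
  motion=[30,0,0,0.18,0,0,0.08],
)

```text
t: 34.52
ee_pos: [0.5715, -0.0326, 0.1989]
tcp_rot: [0.001, 0.298, 0.955, 0.0]
wrist_force: [-4.6, -0.6, 6.8]
opening: 0.0323
grip_force: 49.1
```

```bash
python3 -c "from h import *;st()"
```

```text
t 34.52 p [ 0.5715 -0.0326  0.1989] yaw 2.537 tilt [ 0.0019 -0.0003] F [-4.6 -0.6  6.8] Ftool [ 3.4 -3.2 -6.8] M [-0.07   0.659  0.289] op 32.3 g 49.1 j6 -1.11
```

Emit:
arm_command(
  motion=[30,0,0,0.18,0,0,0.08],
)

```text
t: 34.65
ee_pos: [0.5716, -0.0324, 0.1987]
tcp_rot: [0.001, 0.335, 0.942, 0.0]
wrist_force: [-4.8, 0.1, 6.7]
opening: 0.0322
grip_force: 49.1
```

```bash
python3 -c "from h import *;st()"
```

```text
t 34.65 p [ 0.5716 -0.0324  0.1987] yaw 2.458 tilt [ 0.0021 -0.0002] F [-4.8  0.1  6.7] Ftool [ 3.8 -2.9 -6.7] M [-0.019  0.617  0.353] op 32.2 g 49.1 j6 -1.03
```

Emit:
arm_command(
  motion=[30,0,0,0.13,0,0,0.06],
)

```text
t: 34.78
ee_pos: [0.5717, -0.0324, 0.1986]
tcp_rot: [0.001, 0.363, 0.932, 0.0]
wrist_force: [-3.0, 1.2, 5.7]
opening: 0.0322
grip_force: 49.1
```

```bash
python3 - <<'E'
from h import *
st()
visit((.571,-.0325,.1956),2.42,2,.36,.1958)
E
```

```text
t 34.77 p [ 0.5717 -0.0324  0.1986] yaw 2.398 tilt [ 0.0023 -0.0001] F [-3.   1.2  5.7] Ftool [ 3.  -1.2 -5.7] M [0.039 0.535 0.364] op 32.2 g 49.1 j6 -0.97
release 3x[58,0..], then:
[58, 0, 0, -22, 0, 0, 0, 58, 0, 0, -22.5, 0, 0, 0, 58, 13.5, 12.5, 0, 0, 0, -0.06, 58, 12.5, 13, 0, 0, 0, -0.06, 58, 11.5, 14, 0, 0, 0, -0.06, 58, 11, 15, 0, 0, 0, -0.06, 58, 10, 15, 0, 0, 0, -0.06, 58, 9, 16, 0, 0, 0, -0.06]
end [0.5604 0.0765 0.2401]
hold 2, then down 44.3 hold 1, close 4; yaw 2.78
```

Emit:
arm_command(
  motion=[30,0,0,0.07,0,0,0.03],
)

```text
t: 34.9
ee_pos: [0.5717, -0.0323, 0.1985]
tcp_rot: [0.001, 0.377, 0.926, 0.0]
wrist_force: [-4.2, -0.1, 6.4]
opening: 0.0329
grip_force: 49.1
```

```bash
python3 - <<'E'
from h import *
st()
visit((.571,-.0325,.1955),2.37,2,.36,.1958)
E
```

```text
t 34.9 p [ 0.5717 -0.0323  0.1985] yaw 2.369 tilt [ 0.0023 -0.0001] F [-4.2 -0.1  6.4] Ftool [ 2.9 -2.9 -6.4] M [0.047 0.587 0.362] op 32.9 g 49.1 j6 -0.94
release 3x[58,0..], then:
[58, 0, 0, -22, 0, 0, 0, 58, 0, 0, -22.5, 0, 0, 0, 58, 14, 12, 0, 0, 0, -0.06, 58, 13, 12.5, 0, 0, 0, -0.06, 58, 12.5, 13, 0, 0, 0, -0.06, 58, 11.5, 14.5, 0, 0, 0, -0.06, 58, 11, 14.5, 0, 0, 0, -0.06, 58, 10, 15.5, 0, 0, 0, -0.06]
end [0.5601 0.0766 0.24  ]
hold 2, then down 44.2 hold 1, close 4; yaw 2.73
```

Next, a quick check of the first two snugged knobs, K2 then K3, with a very small turn each.

Emit:
arm_command(
  motion=[58,0,0,0,0,0,0,58,0,0,0,0,0,0,58,0,0,0,0,0,0,58,0,0,-22,0,0,0,58,0,0,-22.5,0,0,0,58,14,12,0,0,0,-0.06,58,13,12.5,0,0,0,-0.06,58,12.5,13,0,0,0,-0.06,58,11.5,14.5,0,0,0,-0.06,58,11,14.5,0,0,0,-0.06,58,10,15.5,0,0,0,-0.06,58,0,0,0,0,0,0,58,0,0,0,0,0,0,58,0,0,22,0,0,0,58,0,0,22,0,0,0,58,0,0,0,0,0,0,40,0,0,0,0,0,0,32,0,0,0,0,0,0,30,0,0,0,0,0,0,30,0,0,0,0,0,0],
)

```text
t: 37.4
ee_pos: [0.561, 0.0764, 0.1987]
tcp_rot: [0.001, 0.205, 0.979, 0.0]
wrist_force: [-1.9, -1.8, 5.3]
opening: 0.0327
grip_force: 49.3
```

```bash
python3 -c "from h import *;st()"
```

```text
t 37.4 p [0.561  0.0764 0.1987] yaw 2.73 tilt [ 0.0025 -0.0003] F [-1.9 -1.8  5.3] Ftool [ 1.  -2.4 -5.3] M [-0.21   0.239 -0.049] op 32.7 g 49.3 j6 -1.11
```

Emit:
arm_command(
  motion=[30,0,0,0.07,0,0,0.03],
)

```text
t: 37.52
ee_pos: [0.561, 0.0765, 0.1987]
tcp_rot: [0.001, 0.219, 0.976, 0.0]
wrist_force: [-1.0, -0.8, 6.4]
opening: 0.0322
grip_force: 49.3
```

```bash
python3 - <<'E'
from h import *
st()
visit((.5601,.0766,.1957),2.70,3,.06,.1955)
E
```

```text
t 37.52 p [0.561  0.0765 0.1987] yaw 2.7 tilt [ 0.0026 -0.0003] F [-1.  -0.8  6.4] Ftool [ 0.6 -1.1 -6.4] M [-0.216  0.152  0.331] op 32.2 g 49.3 j6 -1.08
release 3x[58,0..], then:
[58, 0, 0, -22, 0, 0, 0, 58, 0, 0, -22.5, 0, 0, 0, 58, 6, -25, 0, 0, 0, -0.01, 58, 6.5, -25, 0, 0, 0, -0.01, 58, 7, -25, 0, 0, 0, -0.01, 58, 7, -25, 0, 0, 0, -0.01, 58, 7, -24.5, 0, 0, 0, -0.01, 58, 7.5, -25, 0, 0, 0, -0.01]
end [ 0.4621 -0.0435  0.2402]
hold 2, then down 44.7 hold 1, close 4; yaw 2.7600000000000002
```

Emit:
arm_command(
  motion=[58,0,0,0,0,0,0,60,0,0,0,0,0,0,60,0,0,0,0,0,0,60,0,0,-20,0,0,0,60,0,0,-25,0,0,0,60,20,20,-25,0,0,0,60,25,25,-20,0,0,0,60,25,30,-10,0,0,0,60,25,30,0,0,0,0,60,25,30,0,0,0,0,60,25,30,0,0,0,0,60,25,30,0,0,0,0,60,0,0,0,0,0,0,60,0,0,0,0,0,0],
)

```text
t: 39.28
ee_pos: [0.4901, 0.3254, 0.2981]
tcp_rot: [0.0, 0.219, 0.976, 0.0]
wrist_force: [-0.0, -0.8, -0.2]
opening: 0.0599
grip_force: 0.0
```

```bash
python3 - <<'E'
from h import *
st()
im,d=bot.capture("top");P=cloud("top",d)
cv2.imwrite("pics/top1.png",cv2.resize(im[110:290,110:380],None,fx=2.9,fy=2.9))
d0=np.load("/tmp/top.npy");P0=cloud("top",d0)
for k in K:
    f=lambda Q:[np.median(Q[(np.hypot(Q[...,0]-K[k][0],Q[...,1]-K[k][1])<.012)][:,2]).round(4)]
    print(k,f(P0),f(P))
for th in("label_roll","cutter","marker"):
    print(th,[(round(r["score"],2),np.round(r["pixel"],1)) for r in bot.mark_of("top",th)[:2]])
E
```

```text
t 39.27 p [0.4901 0.3254 0.2981] yaw 2.7 tilt [0.001  0.0001] F [-0.  -0.8 -0.2] Ftool [-0.3 -0.8  0.2] M [0.049 0.028 0.032] op 59.9 g 0.0 j6 -0.63
1 [np.float64(0.2285)] [np.float64(0.2232)]
2 [np.float64(0.2278)] [np.float64(0.2237)]
3 [np.float64(1.5506)] [np.float64(1.5506)]
4 [np.float64(0.2276)] [np.float64(0.2231)]
label_roll [(0.87, array([211.4, 292.7]))]
cutter [(0.55, array([215.5, 180.1]))]
marker [(0.5, array([159.3, 235.6])), (0.45, array([225.7, 206.8]))]
```

View pics/top1.png

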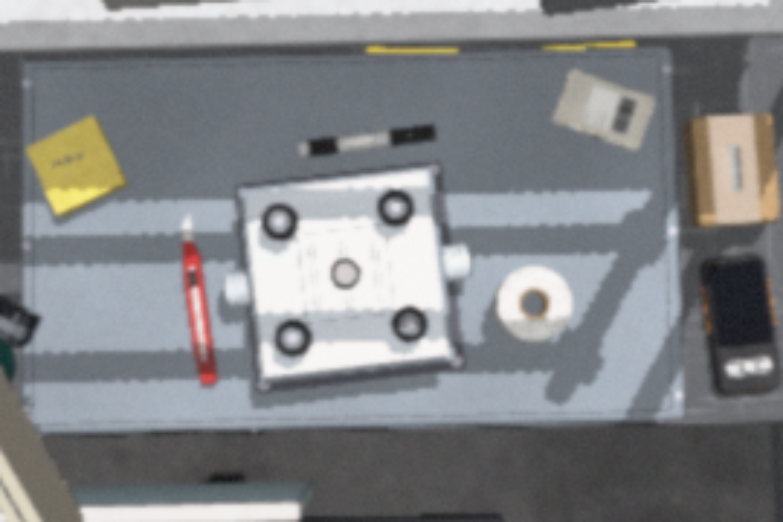

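The picture shows the cover level with its four knobs at crop pixels (222,279), (208,396), (338,292) and (324,409). The cutter, marker, roll, notes and tags are where they were, and the arm is well clear at the left edge.

```bash
python3 -c "
from plant import bot
print(bot.close_job())"
```

```text
the job is handed in; nothing more can be done
None
```

The cover is tightened down crosswise onto the filter frame. All four knobs felt landed and were then turned about 0.25 rad further to snug. Nothing else was touched, and the job was handed in at about 39 s of robot time.

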